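# Right the toppled glassware and restore the bench tray

## Robot

A 6-joint arm with a two-finger parallel gripper is mounted at the origin on a cart in front of the work surface, level with it; the furniture and walls round the work are solid. World frame = base frame: x ahead of the robot, y to its left, z up, the work surface at z = 0. Lengths are in m, angles in rad, forces in N, time in s.
With the tool pointing down it reaches from about 0.35 to 0.925 m from the base axis. Payload 6.4 kg.
Tool frame: the origin (TCP) lies midway between the tips of the shut fingers; the grasp point (between the pads) lies 19 mm behind it; z points along the fingers, y is the line along which they close (so a half turn about z gives the same grasp; the last joint's range is limited). The gripper opens to 94 mm and grips with 3 to 60 N. Pads are 16 mm wide; open, the fingers measure 119 mm over their backs; the gripper's body (75 mm by 177 mm) begins 78 mm behind the grasp point.
Start: joints at [-1.422, 0.245, 1.558, -0, 1.339, -0.174], TCP at [0.206, -0.616, 0.205] pointing down, gripper open.
Joint ranges: [-3.13, 3.13], [-1.02, 2.26], [0.13, 2.54], [-0.95, 4.09], [0.21, 2.88], [-2.74, 2.74]. Speed limits (rad/s): [2.57, 2.57, 3.14, 3.14, 3.14, 3.14].

## Interface

Orientations are given as a 3x3 rotation matrix whose columns are the frame's x, y, z axes.
In Python, from plant import r gives the robot as it stands.
- The arm moves only by the shell command python3 -m crank 'ROWS' [FORCE]. ROWS is JSON, a list of rows, each an object with "turn": the turn, a rotation vector about the world's x, y, z in degrees, a list of three; "slide": the shift along the world's x, y, z in m, a list of three; "fingers": the closure, from -1 (fully open) to 1 (shut). A call has 1 to 12 rows; each row is the pose to reach, as a shift and turn from the pose commanded when the call began; what a row does not reach only later rows make up. A row lasts 1/10 s, in which the tool goes at most 50 mm and 8.59 degrees, less where a joint would pass 70% of its speed; a pose out of reach is approached as far as the arm can. A call with a gripper value outside its range is refused whole. The fingers move at their own pace and stop on an object; FORCE is the grip in N (left out, the last holds). Time passes only in rows, so rows that repeat a pose let the fingers close. It gives the time, the measured TCP pose, the force, the opening and the grip force at its end, in the units of the state.
- r.sense(): the state, without advancing time (a new reading comes with each control period).
- r.camera(name): name is "side" or "top"; returns a dict with "pixels" (480x640x3 uint8, red, green, blue), "vertical_fov" (degrees; the focal length in pixels is half the picture's height over the tangent of half this angle, whatever the lens; pixels are square), "cx", "cy" (the principal point, pixels), "rvec" (rotation vector, rad) and "tvec" (3), from world to camera coordinates, as OpenCV has them. Camera axes: x right, y down, z forward; pixel columns grow to the right and rows downward; lengths in m; the calibration is good to about 2 mm. A picture is of the moment at which its call begins. There is no depth.
- r.finish_job(): hands the job in; it is judged then, once.
The state is a dict: "time": time; "qpos": joint angles; "qvel": joint speeds; "joint_efforts": joint torques, N m; "tool_pos": TCP position; "tool_rot": TCP orientation; "ft_force": force on the tool from outside, world axes, zero at the start; "moment": the same for the moment, N m; "finger_gap": finger opening in m; "gripper_force": force on a finger pad.
Only numpy, scipy, OpenCV 4.12 (cv2) and the standard library are available. Lean on these libraries where they do the work, as an engineer would, in place of code of your own. Each camera call takes 0.05 s, during which the arm holds its last target. There are 200 camera calls.

## Task

The glass reagent bottle and the tall vial have been knocked over and the forceps left lying about. Put them back in the steel tray: stand the bottle upright on its foot in the larger of the two square bays and the vial upright, cap up, in the smaller one, and lay the forceps flat in the long bay. Set them down rather than dropping them, and leave the things that are still standing where they are.

Things in the scene. Friction and masses are not known exactly. Their poses are not given: they have to be found in the camera images.
- tray: low stainless steel tray fixed on the bench, 132 mm (its x) by 160 mm (its y), walls 4 mm thick and 8 mm high, floor 3 mm thick. Origin: centre of its underside, z up. On its -x side one long bay runs along its y; on its +x side are two bays, the larger at +y and the smaller at -y. Small lips stick out 10 mm at the two y ends
- bottle_bay (a point): centre of the floor of the larger square bay (inside 78 mm along the tray's x, 84 mm along its y); axes as the tray's
- vial_bay (a point): centre of the floor of the smaller square bay (inside 78 mm along the tray's x, 64 mm along its y); axes as the tray's
- forceps_bay (a point): centre of the floor of the long bay (inside 42 mm along the tray's x, 152 mm along its y); axes as the tray's
- bottle: clear glass reagent bottle with fixed glass stopper, 146 mm tall: round body 60 mm in diameter from its foot to the shoulder at about 110 mm, then a neck and stopper up to 38 mm wide. Starts lying on its side. About 0.15 kg. Origin: centre of its foot; its z points from foot to stopper
- vial: tall clear glass specimen vial with white screw cap, 84 mm tall, 28 mm in diameter. Starts lying on its side. About 0.03 kg. Origin: centre of its foot; its z points from foot to cap
- forceps: fine steel forceps lying on edge, 126 mm long (its y), 13 mm wide at most (its x), 10 mm high. Origin: middle of its underside
- vial_4: bystander: short capped glass vial standing, 25 mm in diameter, 47 mm tall; origin at its foot
- vial_6: bystander: short capped glass vial standing, 25 mm in diameter, 47 mm tall; origin at its foot
- dropper: bystander: small dropper bottle with rubber bulb standing, 33 mm in diameter, 112 mm tall; origin at its foot
- wash_bottle: bystander: white squeeze wash bottle with bent spout standing, body 61 mm in diameter centred 13 mm along its y, 169 mm tall; origin at its foot
There are look-alikes about, which are no part of the job. What is shaped like the vial but orange or turquoise is not meant.

How it is judged:
At the end, for the whole second after the job is handed in: the bottle stands on the floor of the larger square bay and the vial on that of the smaller, each upright within 0.06 rad; the forceps lie on the floor of the long bay, level within 0.045 rad and along it within 0.25 rad; all three released and at rest (x of bottle in the frame of bottle_bay between -0.014 and 0.014 m and y of bottle in the frame of bottle_bay between -0.016 and 0.016 m and z of bottle in the frame of bottle_bay between -0.004 and 0.004 m and angle between each of bottle, vial's own z axis and vertical below 0.06 rad and linear speed of each of bottle, vial, forceps below 0.02 m/s and x of vial in the frame of vial_bay between -0.028 and 0.028 m and y of vial in the frame of vial_bay between -0.021 and 0.021 m and z of vial in the frame of vial_bay between -0.004 and 0.004 m and x of forceps in the frame of forceps_bay between -0.02 and 0.02 m and y of forceps in the frame of forceps_bay between -0.018 and 0.018 m and z of forceps in the frame of forceps_bay between -0.005 and 0.009 m and angle between forceps's own y axis and vertical between 1.525 and 1.617 rad and angle between the y axis of forceps and the y axis of tray, either way round below 0.25 rad); the robot touches nothing.
It fails at once if a standing vial, the dropper bottle or the wash bottle is pushed more than 30 mm from its place or tipped over (distance of any of vial_4, vial_6, dropper, wash_bottle from where it was at the start of the episode above 0.03 m or angle between any of vial_4, vial_6, dropper, wash_bottle's own z axis and vertical above 0.5 rad).
It fails at once if the bottle is dropped: out of the fingers and moving faster than 0.6 m/s (contact force between bottle and the fingers below 0.01 N and linear speed of bottle above 0.6 m/s).
It fails at once if the vial is dropped: out of the fingers and moving faster than 0.6 m/s (contact force between vial and the fingers below 0.01 N and linear speed of vial above 0.6 m/s).
It fails at once if the forceps is dropped: out of the fingers and moving faster than 0.6 m/s (contact force between forceps and the fingers below 0.01 N and linear speed of forceps above 0.6 m/s).
It also fails if it takes over 72 s, if anything falls off the work surface, if the arm or the gripper's body presses on something with over 40 N, if the wrist force passes 120 N, or if a joint passes its speed limit or range.

## Working session

There is one attempt and no reset: what is moved stays moved. The work goes in short steps, Python scripts to look and compute and a shell command to move; the robot and the scene stay as the last step left them, time stands still between calls to the robot, and variables do not carry over. Pictures are saved under pics/ and viewed, at most 10 in all, crops included, and the job is handed in when it is done.

```bash
ls; mkdir -p pics; python3 - <<'E'
from plant import r
import cv2,json,numpy as np
for n in("top","side"):
    c=r.camera(n); cv2.imwrite(f"pics/{n}0.png",c["pixels"][:,:,::-1])
    print(n,{k:(np.round(v,4).tolist()) for k,v in c.items() if k!="pixels"}, (-cv2.Rodrigues(np.array(c["rvec"],float))[0].T@np.array(c["tvec"]).ravel()).round(3))
print(r.sense())
E
```

```text
pics
top {'vertical_fov': 43.632, 'cx': 312.3649, 'cy': 239.5162, 'rvec': [2.1718, -2.1498, 0.1617], 'tvec': [0.0049, 0.5651, 1.1747]} [0.405 0.03  1.239]
side {'vertical_fov': 45.8144, 'cx': 319.36, 'cy': 243.0239, 'rvec': [2.2141, 0.0344, -0.0381], 'tvec': [-0.5648, 0.0702, 1.2834]} [ 0.615 -0.962  0.817]
{'time': 0.1, 'qpos': array([-1.42209755e+00,  2.45716691e-01,  1.55886955e+00, -1.46601360e-05,
        1.33866947e+00, -1.74068682e-01]), 'qvel': array([ 0.00027815, -0.00255038, -0.00131929,  0.00055703,  0.0010325 ,
       -0.00037862]), 'joint_efforts': array([ 1.34766515e-04, -4.16909122e+01, -3.15528059e+01,  6.86425134e-02,
        3.09653243e-02, -6.37684252e-05]), 'tool_pos': array([ 0.20611718, -0.61590113,  0.20448529]), 'tool_rot': array([[ 9.48360197e-01,  3.17195316e-01, -2.60493811e-04],
       [ 3.17195305e-01, -9.48358814e-01,  1.64259165e-03],
       [ 2.73980777e-04, -1.64039596e-03, -9.99998617e-01]]), 'ft_force': array([-0.12019964, -0.14568596, -0.12607772]), 'moment': array([ 0.00874535, -0.02799487,  0.04937627]), 'gripper_force': 0.0, 'finger_gap': 0.09400451814770054}
```

View pics/top0.png

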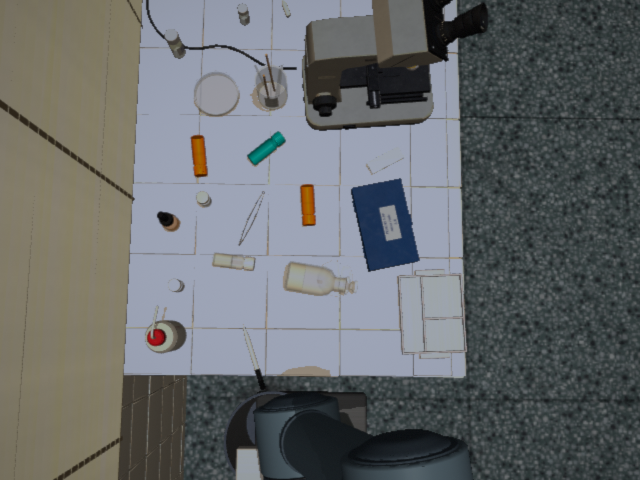

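View pics/side0.png

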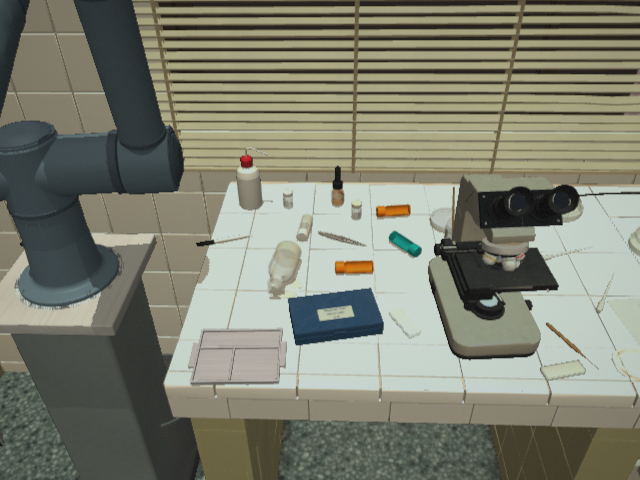

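```bash
python3 - <<'E'
import cv2
a=cv2.imread("pics/top0.png")
cv2.imwrite("pics/crop1.png",cv2.resize(a[180:380,140:400],None,fx=3,fy=3,interpolation=cv2.INTER_CUBIC)[:, :800])
cv2.imwrite("pics/crop2.png",cv2.resize(a[260:386,380:480],None,fx=4,fy=4,interpolation=cv2.INTER_CUBIC))
E
```

```text
(no output)
```

View pics/crop1.png

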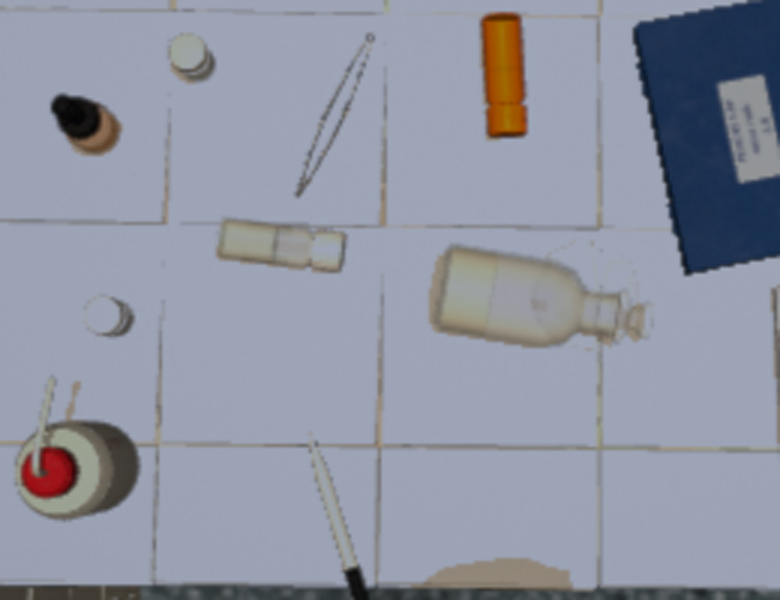

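View pics/crop2.png

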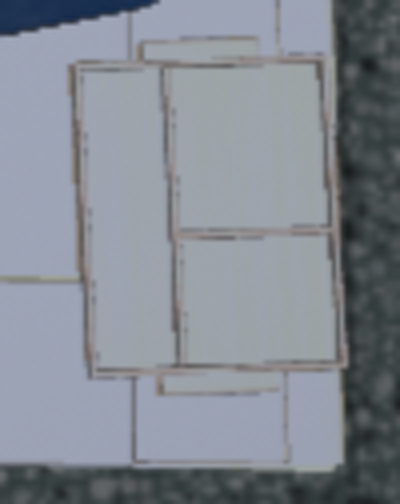

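```bash
cat > h.py <<'E'
import numpy as np,cv2
C=dict(top=(43.632,312.3649,239.5162,[2.1718,-2.1498,.1617],[.0049,.5651,1.1747]),
       side=(45.8144,319.36,243.0239,[2.2141,.0344,-.0381],[-.5648,.0702,1.2834]))
def w(cam,u,v,z):
    f,cx,cy,rv,t=C[cam]; f=240/np.tan(np.radians(f/2)); R=cv2.Rodrigues(np.array(rv))[0]
    o=-R.T@np.array(t); d=R.T@np.array([(u-cx)/f,(v-cy)/f,1]); return o+d*(z-o[2])/d[2]
c1=lambda x,y,z:w("top",140+(x-1)/3,180+(y-1)/3,z)
c2=lambda x,y,z:w("top",380+(x-1.5)/4,260+(y-1.5)/4,z)
E
python3 - <<'E'
from h import *
np.set_printoptions(precision=4,suppress=True)
def pair(n,a,b):
    d=b-a; print(n,a,b,"mid",(a+b)/2,"len",np.linalg.norm(d),"ang",np.degrees(np.arctan2(d[1],d[0])))
pair("bottle",c1(441,289,.03),c1(650,321,.03))
pair("vial",c1(219,240,.014),c1(345,252,.014))
pair("forc",c1(298,195,.005),c1(371,36,.005))
P=[c2(*p,.008) for p in((75,63),(325,57),(345,366),(92,376))]
print(np.array(P),"c",np.mean(P,0)); pair("e",P[3],P[0]);pair("e",P[2],P[1]);pair("e",P[0],P[1]);pair("e",P[3],P[2])
pair("sb",w("side",291,247,.03),w("side",274,291,.015)); pair("sv",w("side",307,217,.014),w("side",302,239,.014)); pair("sf",w("side",319,233,.005),w("side",365,245,.005))
a=cv2.imread("pics/side0.png")
cv2.imwrite("pics/crop3.png",cv2.resize(a[170:390,180:400],None,fx=2.7,fy=2.7,interpolation=cv2.INTER_CUBIC))
E
```

```text
bottle [0.4912 0.0617 0.03  ] [ 0.4711 -0.079   0.03  ] mid [ 0.4812 -0.0086  0.03  ] len 0.1420681976232029 ang -98.1216338534313
vial [0.5242 0.2139 0.014 ] [0.5169 0.1279 0.014 ] mid [0.5206 0.1709 0.014 ] len 0.08626996607444957 ang -94.85180196449352
forc [0.5569 0.1618 0.005 ] [0.6693 0.1138 0.005 ] mid [0.6131 0.1378 0.005 ] len 0.12229054125765283 ang -23.145949240499977
[[ 0.4964 -0.1677  0.008 ]
 [ 0.5009 -0.2971  0.008 ]
 [ 0.3439 -0.3036  0.008 ]
 [ 0.3379 -0.1747  0.008 ]] c [ 0.4198 -0.2358  0.008 ]
e [ 0.3379 -0.1747  0.008 ] [ 0.4964 -0.1677  0.008 ] mid [ 0.4172 -0.1712  0.008 ] len 0.15870146431311707 ang 2.5461245167318216
e [ 0.3439 -0.3036  0.008 ] [ 0.5009 -0.2971  0.008 ] mid [ 0.4224 -0.3003  0.008 ] len 0.15708300764831276 ang 2.3563728280836034
e [ 0.4964 -0.1677  0.008 ] [ 0.5009 -0.2971  0.008 ] mid [ 0.4986 -0.2324  0.008 ] len 0.12947895752706687 ang -88.03851811851823
e [ 0.3379 -0.1747  0.008 ] [ 0.3439 -0.3036  0.008 ] mid [ 0.3409 -0.2392  0.008 ] len 0.128952336298617 ang -87.32140403318353
sb [0.4979 0.071  0.03  ] [ 0.4717 -0.0639  0.015 ] mid [0.4848 0.0036 0.0225] len 0.1382245897167681 ang -100.9980073861668
sv [0.526  0.2171 0.014 ] [0.5193 0.1239 0.014 ] mid [0.5227 0.1705 0.014 ] len 0.09340727435263463 ang -94.11818548428762
sf [0.5582 0.1615 0.005 ] [0.6691 0.1149 0.005 ] mid [0.6137 0.1382 0.005 ] len 0.12027155360863047 ang -22.775719999239435
```

View pics/crop3.png

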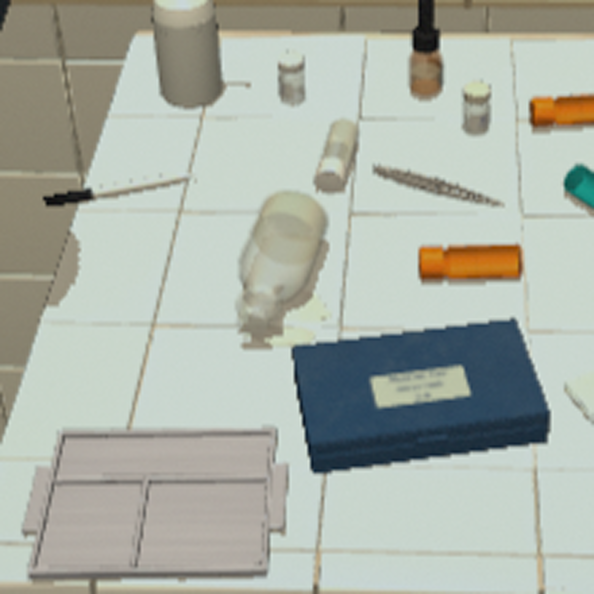

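Clear vial at top-view (234,262), white cap on the right (−y); the orange ones (199,155), (307,205) and the turquoise one (266,148) are look-alikes, and the clear, white-capped one fits, as the crop shows. Bottle is at (318,279) with its neck to −y, forceps at (252,219), tray at (432,313). Forceps go first.

```bash
python3 -m crank '[{"turn":[0,0,-8],"slide":[0.024,0.044,-0.005],"fingers":0},{"turn":[0,0,-16],"slide":[0.048,0.088,-0.01],"fingers":0},{"turn":[0,0,-24],"slide":[0.071,0.132,-0.015],"fingers":0},{"turn":[0,0,-32],"slide":[0.095,0.176,-0.02],"fingers":0},{"turn":[0,0,-41.5],"slide":[0.119,0.22,-0.025],"fingers":0},{"turn":[0,0,-41.5],"slide":[0.143,0.264,-0.03],"fingers":0},{"turn":[0,0,-41.5],"slide":[0.166,0.308,-0.035],"fingers":0},{"turn":[0,0,-41.5],"slide":[0.19,0.352,-0.04],"fingers":0},{"turn":[0,0,-41.5],"slide":[0.214,0.396,-0.045],"fingers":0},{"turn":[0,0,-41.5],"slide":[0.238,0.44,-0.05],"fingers":0},{"turn":[0,0,-41.5],"slide":[0.262,0.484,-0.055],"fingers":0},{"turn":[0,0,-41.5],"slide":[0.285,0.528,-0.055],"fingers":0}]' 20; python3 -c "
from plant import r
print(r.sense()['qpos'].round(4))"
```

```text
time: 1.3
tool_pos: [0.4891, -0.0901, 0.1496]
tool_rot: [[0.92, -0.391, -0.001], [-0.391, -0.92, 0.0], [-0.001, 0.0, -1.0]]
ft_force: [1.2, -0.6, 0.9]
finger_gap: 0.0471
gripper_force: 0.0
[-4.1050e-01 -5.6900e-02  1.9890e+00 -1.0000e-04  1.2109e+00  1.5619e+00]
```

```bash
python3 -m crank '[{"turn":[0,0,0],"slide":[0.024,0.044,0],"fingers":0},{"turn":[0,0,0],"slide":[0.048,0.088,0],"fingers":0},{"turn":[0,0,0],"slide":[0.071,0.132,0],"fingers":0},{"turn":[0,0,0],"slide":[0.095,0.176,0],"fingers":0},{"turn":[0,0,0],"slide":[0.124,0.228,0],"fingers":0},{"turn":[0,0,0],"slide":[0.124,0.228,-0.05],"fingers":0},{"turn":[0,0,0],"slide":[0.124,0.228,-0.09],"fingers":0},{"turn":[0,0,0],"slide":[0.124,0.228,-0.12],"fingers":0},{"turn":[0,0,0],"slide":[0.124,0.228,-0.12],"fingers":0}]'; python3 -c "
from plant import r
import cv2
s=r.sense(); print(s['qpos'].round(4))
a=r.camera('top')['pixels'][:,:,::-1]
b=r.camera('side')['pixels'][:,:,::-1]
cv2.imwrite('pics/g1.png',cv2.hconcat([cv2.resize(a[140:260,200:320],(400,400)),cv2.resize(b[170:290,280:400],(400,400))]))"
```

```text
time: 2.2
tool_pos: [0.6085, 0.1356, 0.0247]
tool_rot: [[0.921, -0.391, -0.011], [-0.391, -0.921, -0.0], [-0.01, 0.005, -1.0]]
ft_force: [-1.2, -0.7, -0.0]
finger_gap: 0.0472
gripper_force: 0.0
[ 0.0377  0.4073  1.7145 -0.      1.0309  2.0098]
```

View pics/g1.png

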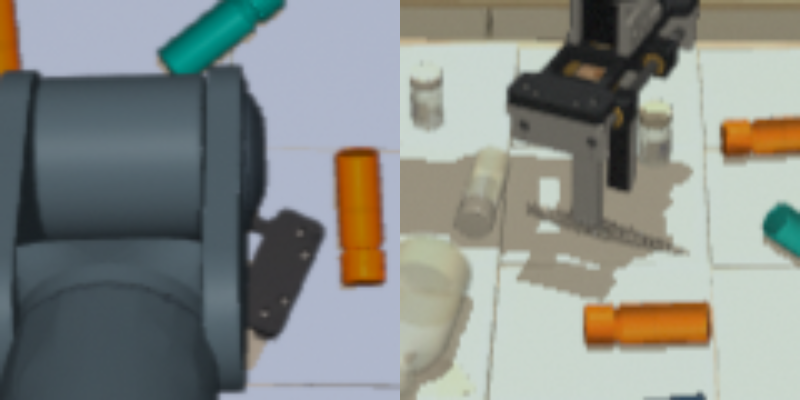

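The fingers straddle the forceps near their middle, with the near finger at (585,200) in the right half. Next I descend and grip.

```bash
python3 -m crank '[{"turn":[0,0,0],"slide":[0,0,-0.012],"fingers":0},{"turn":[0,0,0],"slide":[0,0,-0.024],"fingers":0},{"turn":[0,0,0],"slide":[0,0,-0.024],"fingers":0},{"turn":[0,0,0],"slide":[0,0,-0.024],"fingers":0}]'
python3 -m crank '[{"turn":[0,0,0],"slide":[0,0,0],"fingers":1},{"turn":[0,0,0],"slide":[0,0,0],"fingers":1},{"turn":[0,0,0],"slide":[0,0,0],"fingers":1},{"turn":[0,0,0],"slide":[0,0,0],"fingers":1},{"turn":[0,0,0],"slide":[0,0,0],"fingers":1},{"turn":[0,0,0],"slide":[0,0,0],"fingers":1}]' 20
```

```text
time: 2.7
tool_pos: [0.6131, 0.1356, 0.0065]
tool_rot: [[0.92, -0.391, -0.0], [-0.391, -0.92, 0.0], [-0.0, 0.0, -1.0]]
ft_force: [-1.0, -0.0, 0.7]
finger_gap: 0.0469
gripper_force: 0.0
time: 3.3
tool_pos: [0.6133, 0.1357, 0.0067]
tool_rot: [[0.92, -0.391, 0.0], [-0.391, -0.92, 0.0], [0.0, -0.0, -1.0]]
ft_force: [-0.5, -0.1, 1.0]
finger_gap: 0.011
gripper_force: 20.0
```

```bash
python3 -m crank '[{"turn":[0,0,0],"slide":[0,0,0.03],"fingers":1},{"turn":[0,0,0],"slide":[0,0,0.08],"fingers":1},{"turn":[0,0,4],"slide":[-0.02,-0.034,0.11],"fingers":1},{"turn":[0,0,8],"slide":[-0.044,-0.075,0.11],"fingers":1},{"turn":[0,0,12],"slide":[-0.068,-0.116,0.11],"fingers":1},{"turn":[0,0,16],"slide":[-0.092,-0.157,0.11],"fingers":1},{"turn":[0,0,20],"slide":[-0.116,-0.198,0.11],"fingers":1},{"turn":[0,0,25.5],"slide":[-0.14,-0.239,0.11],"fingers":1},{"turn":[0,0,25.5],"slide":[-0.164,-0.28,0.11],"fingers":1},{"turn":[0,0,25.5],"slide":[-0.195,-0.3305,0.11],"fingers":1},{"turn":[0,0,25.5],"slide":[-0.195,-0.3305,0.07],"fingers":1},{"turn":[0,0,25.5],"slide":[-0.195,-0.3305,0.05],"fingers":1}]'
python3 -m crank '[{"turn":[0,0,0],"slide":[0,0,0],"fingers":1},{"turn":[0,0,0],"slide":[0,0,0],"fingers":1}]'
python3 - <<'E'
from plant import r
import cv2
s=r.sense();print(s['qpos'].round(4),s['tool_pos'])
a=r.camera('top')['pixels'][:,:,::-1]
b=r.camera('side')['pixels'][:,:,::-1]
cv2.imwrite('pics/g2.png',cv2.hconcat([cv2.resize(a[250:390,350:490],(400,400)),cv2.resize(b[280:400,170:290],(400,400))]))
E
```

```text
time: 4.5
tool_pos: [0.4164, -0.1961, 0.055]
tool_rot: [[0.999, 0.04, -0.001], [0.04, -0.999, 0.001], [-0.001, -0.001, -1.0]]
ft_force: [0.2, 0.8, -0.2]
finger_gap: 0.0108
gripper_force: 20.0
time: 4.7
tool_pos: [0.4183, -0.1948, 0.0568]
tool_rot: [[0.999, 0.044, -0.0], [0.044, -0.999, 0.0], [-0.0, -0.0, -1.0]]
ft_force: [-0.0, -1.2, -0.1]
finger_gap: 0.0108
gripper_force: 20.0
[-6.8240e-01 -1.6000e-03  2.1284e+00  1.0000e-04  1.0149e+00  8.4460e-01] [ 0.41830395 -0.19481878  0.05683576]
```

View pics/g2.png

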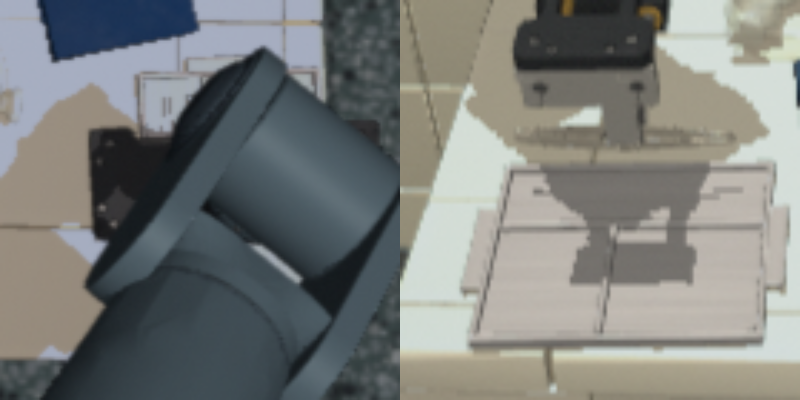

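The forceps are level and parallel to the long bay, with ends at about (515,135) and (735,138) in the right half. I lower them.

```bash
python3 -m crank '[{"turn":[0,0,0],"slide":[0,0,-0.025],"fingers":1},{"turn":[0,0,0],"slide":[0,0,-0.04],"fingers":1},{"turn":[0,0,0],"slide":[0,0,-0.044],"fingers":1},{"turn":[0,0,0],"slide":[0,0,-0.0465],"fingers":1},{"turn":[0,0,0],"slide":[0,0,-0.0468],"fingers":1},{"turn":[0,0,0],"slide":[0,0,-0.0468],"fingers":1},{"turn":[0,0,0],"slide":[0,0,-0.0468],"fingers":1}]'
python3 -m crank '[{"turn":[0,0,0],"slide":[0,0,0],"fingers":0.6},{"turn":[0,0,0],"slide":[0,0,0],"fingers":0.6},{"turn":[0,0,0],"slide":[0,0,0],"fingers":0.6},{"turn":[0,0,0],"slide":[0,0,0.01],"fingers":0.6},{"turn":[0,0,0],"slide":[0,0,0.03],"fingers":0.4},{"turn":[0,0,0],"slide":[0,0,0.08],"fingers":0},{"turn":[0,0,0],"slide":[0,0,0.13],"fingers":0},{"turn":[0,0,0],"slide":[0,0,0.18],"fingers":0},{"turn":[0,0,0],"slide":[0,0,0.19],"fingers":0},{"turn":[0,0,0],"slide":[0,0,0.19],"fingers":0}]'
```

```text
time: 5.5
tool_pos: [0.4187, -0.1952, 0.0105]
tool_rot: [[0.999, 0.044, 0.001], [0.044, -0.999, -0.001], [0.001, 0.001, -1.0]]
ft_force: [0.2, 0.7, -0.6]
finger_gap: 0.011
gripper_force: 20.0
time: 6.5
tool_pos: [0.4193, -0.1958, 0.2026]
tool_rot: [[0.999, 0.044, 0.005], [0.044, -0.999, -0.004], [0.004, 0.004, -1.0]]
ft_force: [-0.2, -0.2, 0.4]
finger_gap: 0.0471
gripper_force: 0.0
```

```bash
python3 -m crank '[{"turn":[0,0,8],"slide":[0.012,0.045,0],"fingers":-0.2},{"turn":[0,0,16],"slide":[0.025,0.09,0],"fingers":-0.2},{"turn":[0,0,24],"slide":[0.037,0.135,0],"fingers":-0.2},{"turn":[0,0,32],"slide":[0.05,0.18,0],"fingers":-0.2},{"turn":[0,0,40],"slide":[0.062,0.225,0],"fingers":-0.2},{"turn":[0,0,48],"slide":[0.075,0.27,0],"fingers":-0.2},{"turn":[0,0,56],"slide":[0.087,0.315,0],"fingers":-0.2},{"turn":[0,0,64],"slide":[0.102,0.366,0],"fingers":-0.2},{"turn":[0,0,72],"slide":[0.102,0.366,0],"fingers":-0.2},{"turn":[0,0,80],"slide":[0.102,0.366,0],"fingers":-0.2},{"turn":[0,0,82.6],"slide":[0.102,0.366,0],"fingers":-0.2},{"turn":[0,0,82.6],"slide":[0.102,0.366,0],"fingers":-0.2}]'
python3 -m crank '[{"turn":[8,-0.7,0],"slide":[0,0,-0.02],"fingers":-0.2},{"turn":[16,-1.4,0],"slide":[0,0,-0.04],"fingers":-0.2},{"turn":[24,-2.1,0],"slide":[0,0,-0.06],"fingers":-0.2},{"turn":[32,-2.75,0],"slide":[0,0,-0.08],"fingers":-0.2},{"turn":[34.9,-3,0],"slide":[0,0,-0.1],"fingers":-0.2},{"turn":[34.9,-3,0],"slide":[0,0,-0.1],"fingers":-0.2},{"turn":[34.9,-3,0],"slide":[0,0,-0.1],"fingers":-0.2}]'
python3 -c "
from plant import r
s=r.sense();print(s['qpos'].round(4),s['tool_pos'].round(4),s['tool_rot'].round(4).tolist())"
```

```text
time: 7.7
tool_pos: [0.5186, 0.1712, 0.1969]
tool_rot: [[0.085, 0.996, -0.005], [0.996, -0.085, -0.001], [-0.001, -0.005, -1.0]]
ft_force: [0.2, -0.2, -0.7]
finger_gap: 0.056
gripper_force: 0.0
time: 8.4
tool_pos: [0.5196, 0.1711, 0.0991]
tool_rot: [[0.072, 0.996, 0.048], [0.816, -0.087, 0.572], [0.573, -0.003, -0.819]]
ft_force: [-0.2, -0.4, 0.7]
finger_gap: 0.0565
gripper_force: 0.0
[-0.2025  0.119   2.0198  0.6643  1.1775 -0.4323] [0.5196 0.1711 0.0991] [[0.0725, 0.9962, 0.0477], [0.816, -0.0867, 0.5715], [0.5735, -0.0025, -0.8192]]
```

```bash
python3 -m crank '[{"turn":[0,0,0],"slide":[0.001,0,-0.03],"fingers":-0.2},{"turn":[0,0,0],"slide":[0.001,0,-0.06],"fingers":-0.2},{"turn":[0,0,0],"slide":[0.001,0,-0.08],"fingers":-0.2},{"turn":[0,0,0],"slide":[0.001,0,-0.09],"fingers":-0.2},{"turn":[0,0,0],"slide":[0.001,0,-0.09],"fingers":-0.2}]'
cat > k.py <<'E'
import numpy as np
from scipy.spatial.transform import Rotation as R
from scipy.optimize import least_squares
D=[([-1.4221,.2457,1.5589,0,1.3387,-.1741],[.2061,-.6159,.2045]),([-.4105,-.0569,1.989,0,1.2109,1.5619],[.4891,-.0901,.1496]),
([.0377,.4073,1.7145,0,1.0309,2.0098],[.6085,.1356,.0247]),([-.6824,-.0016,2.1284,0,1.0149,.8446],[.4183,-.1948,.0568]),
([-.2025,.119,2.0198,.6643,1.1775,-.4323],[.5196,.1711,.0991])]
z=lambda a:R.from_euler('z',a).as_matrix(); y=lambda a:R.from_euler('y',a).as_matrix()
T=np.array([[0.0725,.9962,.0477],[.816,-.0867,.5715],[.5735,-.0025,-.8192]])
def rot(q): return z(q[0])@y(q[1]+q[2])@z(q[3])@y(q[4])@z(q[5])
def pos(q,p): 
    A=y(q[1]+q[2])
    return z(q[0])@(np.array([p[0],p[1],p[2]])+y(q[1])@[0,0,p[3]]+A@[p[4],0,p[5]]+A@z(q[3])@y(q[4])@[0,0,p[6]])
s=least_squares(lambda p:np.r_[np.ravel([pos(q,p)-t for q,t in D]),1e-4*(p-[0,.1,.4,.45,0,.45,.25])],[0,.1,.4,.45,0,.45,.25])
P=s.x; C0=rot(D[4][0]).T@T
lo=np.array([-3.13,-1.02,.13,-.95,.21,-2.74]);hi=np.array([3.13,2.26,2.54,4.09,2.88,2.74])
def ik(t,Rt,q0):
    f=lambda q:np.r_[(pos(q,P)-t)*5,R.from_matrix(Rt.T@rot(q)@C0).as_rotvec()]
    r=least_squares(f,np.clip(q0,lo+.01,hi-.01),bounds=(lo,hi)); return r.x,np.abs(r.fun).max()
def toolR(head,dep):   # tool z heading (deg), dep deg below horizontal, closing axis horizontal
    h=np.radians(head);d=np.radians(dep); zz=np.array([np.cos(h)*np.cos(d),np.sin(h)*np.cos(d),-np.sin(d)])
    yy=np.array([np.sin(h),-np.cos(h),0]); return np.c_[np.cross(yy,zz),yy,zz]
if __name__=="__main__":
    np.set_printoptions(precision=3,suppress=True)
    print(P,np.abs(s.fun).max()); print(C0)
    for nm,g,dep in(("vial",[.3768,-.2607,.057],35),("bottle",[.4548,-.2573,.08],35),("bottle",[.4548,-.2573,.08],45)):
        for head in(-95,-75,-60,-45,-30):
            Rt=toolR(head,dep); 
            for sg in(1,-1):
                Rr=Rt@np.diag([sg,sg,1]); best=min((ik(np.array(g)+.019*Rt[:,2],Rr,q0) for q0 in([-.7,0,2.1,-.5,1,.5],[-.7,0,2.1,-.5,1,-2])),key=lambda a:a[1])
                if best[1]<.02: print(nm,dep,head,sg,best)
E
python3 k.py
```

```text
time: 8.9
tool_pos: [0.5211, 0.1718, 0.0098]
tool_rot: [[0.069, 0.996, 0.048], [0.816, -0.084, 0.572], [0.574, -0.0, -0.819]]
ft_force: [0.3, 0.1, -0.3]
finger_gap: 0.0565
gripper_force: 0.0
[-0.     0.113  0.274  0.42   0.066  0.569  0.28 ] 3.7812239482293286e-05
[[ 0. -1.  0.]
 [ 1.  0. -0.]
 [ 0.  0.  1.]]
bottle 35 -30 1 (array([-0.882, -0.128,  2.516,  2.097,  0.339, -0.764]), np.float64(7.149192349231726e-10))
bottle 45 -30 1 (array([-0.85 , -0.16 ,  2.447,  1.178,  0.248,  0.169]), np.float64(5.3290705182007514e-14))
```

```bash
cat > s.py <<'E'
from k import *
import sys
np.set_printoptions(precision=2,suppress=True)
rng=np.random.default_rng(0)
seeds=[lo+(hi-lo)*rng.random(6) for _ in range(3)]+[np.array([-.7,0,2.1,a,1,b]) for a in(-.7,.7,3) for b in(0,-2,2)]
for nm,g in(("vial",[.3768,-.2607,.057]),("bottle",[.4548,-.2573,.08])):
    for dep in(30,40,50,60):
        for head in range(-180,180,30):
            Rt=toolR(head,dep)
            for sg in(1,-1):
                for q0 in seeds:
                    q,e=ik(np.array(g)+.019*Rt[:,2],Rt@np.diag([sg,sg,1]),q0)
                    if e<.005: print(nm,dep,head,sg,q); break
E
time python3 s.py
```

```text
vial 30 -180 1 [-0.58  0.66  1.62 -0.51  1.8  -2.01]
vial 30 -180 -1 [-0.58  0.66  1.62 -0.51  1.8   1.13]
vial 30 -150 1 [-0.44  0.55  1.79 -0.79  1.57 -2.2 ]
vial 30 -150 -1 [-0.44  0.55  1.79 -0.79  1.57  0.94]
vial 30 0 1 [-1.43  0.02  2.51  1.36  1.07 -0.87]
vial 30 0 -1 [-1.43  0.02  2.51  1.36  1.07  2.27]
vial 30 30 1 [-1.39  0.26  2.23  0.99  1.35 -0.95]
vial 30 30 -1 [-1.39  0.26  2.23  0.99  1.35  2.2 ]
vial 30 60 1 [-1.26  0.44  1.96  0.7   1.59 -1.05]
vial 30 60 -1 [-1.26  0.45  1.96  0.7   1.59  2.09]
vial 30 90 1 [-1.1   0.59  1.73  0.42  1.8  -1.22]
vial 30 90 -1 [-1.1   0.59  1.73  0.42  1.8   1.92]
vial 30 120 1 [-0.92  0.68  1.58  0.12  1.92 -1.47]
vial 30 120 -1 [-0.92  0.68  1.58  0.12  1.92  1.68]
vial 30 150 1 [-0.74  0.7   1.54 -0.2   1.93 -1.75]
vial 30 150 -1 [-0.74  0.7   1.54 -0.2   1.93  1.39]
vial 40 -180 1 [-0.6   0.55  1.69 -0.45  1.66 -2.03]
vial 40 -180 -1 [-0.6   0.55  1.69 -0.45  1.66  1.11]
vial 40 -150 1 [-0.48  0.45  1.85 -0.71  1.45 -2.26]
vial 40 -150 -1 [-0.48  0.45  1.85 -0.71  1.45  0.88]
vial 40 0 1 [-1.34 -0.09  2.5   1.19  0.93 -0.63]
vi
[... 6242 characters left out ...]
0.5  -0.81]
bottle 60 -30 1 [-0.8  -0.12  2.31  0.31  0.46  1.05]
bottle 60 -30 -1 [-0.8  -0.12  2.31  0.31  0.46 -2.1 ]
bottle 60 0 1 [-0.95 -0.06  2.25  0.65  0.73  0.18]
bottle 60 30 1 [-1.    0.08  2.12  0.63  1.02 -0.31]
bottle 60 60 1 [-0.97  0.23  1.95  0.49  1.25 -0.67]
bottle 60 60 -1 [-0.97  0.23  1.95  0.49  1.25  2.47]
bottle 60 90 1 [-0.9   0.35  1.79  0.32  1.43 -1.01]
bottle 60 90 -1 [-0.9   0.35  1.79  0.32  1.43  2.13]
bottle 60 120 1 [-0.8   0.43  1.68  0.12  1.54 -1.36]
bottle 60 120 -1 [-0.8   0.43  1.68  0.12  1.54  1.79]
bottle 60 150 1 [-0.69  0.46  1.64 -0.08  1.56 -1.71]
bottle 60 150 -1 [-0.69  0.46  1.64 -0.08  1.56  1.43]
real	0m51.826s
user	0m52.271s
sys	0m0.183s
```

```bash
python3 -m crank '[{"turn":[0,0,0],"slide":[0,0,0],"fingers":1},{"turn":[0,0,0],"slide":[0,0,0],"fingers":1},{"turn":[0,0,0],"slide":[0,0,0],"fingers":1},{"turn":[0,0,0],"slide":[0,0,0],"fingers":1},{"turn":[0,0,0],"slide":[0,0,0],"fingers":1},{"turn":[0,0,0],"slide":[0,0,0],"fingers":1}]' 15
cat > plan.py <<'E'
from k import *
from plant import r
def plan(foot,axis,bay,head,lift,n,hover=.05,show=True):
    """pick pose = present; foot/axis of object now; goal foot at bay upright, tool heading head"""
    s=r.sense(); p=s['tool_pos'];T=s['tool_rot'];q=s['qpos']
    axis=np.array(axis)/np.linalg.norm(axis)
    v=np.cross(axis,[0,0,1]); Ru=R.from_rotvec(v/np.linalg.norm(v)*np.arccos(axis[2]))
    t1=Ru.as_matrix()@T; h0=np.degrees(np.arctan2(t1[1,2],t1[0,2]))
    G=R.from_euler('z',head-h0,degrees=True)*Ru
    pt=np.array(bay)+G.apply(p-np.array(foot)); rv=np.degrees(G.as_rotvec()); sl=pt-p
    print("turn",rv.round(2),"norm",np.linalg.norm(rv).round(1),"slide to final",sl.round(4),"dep",np.degrees(np.arcsin(-(G.as_matrix()@T)[2,2])).round(1))
    for i in range(n+1):
        f=i/n; t=p+[sl[0]*f,sl[1]*f,lift*(1-f)+(sl[2]+hover)*f]
        Rt=R.from_rotvec(np.radians(rv*f)).as_matrix()@T
        q,e=ik(t,Rt,q); print(f.__round__(2),t.round(3),q.round(2),"%.4f"%e, Rt[:,2].round(2))
E
python3 - <<'E'
from plan import *
np.set_printoptions(precision=3,suppress=True)
for h in(-165,-150): plan([.5242,.2139,.014],[-.085,-.996,0],[.3768,-.2607,.0035],h,.2,10)
E
```

```text
time: 9.5
tool_pos: [0.5216, 0.1711, 0.0103]
tool_rot: [[0.07, 0.996, 0.05], [0.816, -0.086, 0.572], [0.574, 0.001, -0.819]]
ft_force: [-0.2, -1.2, 4.1]
finger_gap: 0.0276
gripper_force: 14.9
turn [-72.61  60.88 -54.48] norm 109.3 slide to final [-0.148 -0.434  0.036] dep 35.1
0.0 [0.522 0.171 0.21 ] [-0.2  -0.04  1.96  0.62  1.36 -0.29] 0.0000 [ 0.05  0.57 -0.82]
0.1 [0.507 0.128 0.199] [-0.23 -0.06  1.96  0.48  1.38 -0.15] 0.0000 [ 0.01  0.46 -0.89]
0.2 [0.492 0.084 0.188] [-0.25 -0.06  1.95  0.33  1.4  -0.01] 0.0000 [-0.05  0.35 -0.94]
0.3 [0.477 0.041 0.176] [-0.27 -0.04  1.94  0.2   1.43  0.13] 0.0000 [-0.12  0.23 -0.96]
0.4 [ 0.462 -0.002  0.165] [-0.29 -0.    1.92  0.06  1.46  0.25] 0.0000 [-0.21  0.13 -0.97]
0.5 [ 0.448 -0.046  0.153] [-0.31  0.05  1.9  -0.07  1.49  0.38] 0.0000 [-0.3   0.03 -0.95]
0.6 [ 0.433 -0.089  0.142] [-0.34  0.11  1.88 -0.19  1.53  0.5 ] 0.0000 [-0.41 -0.05 -0.91]
0.7 [ 0.418 -0.133  0.131] [-0.37  0.19  1.85 -0.3   1.57  0.61] 0.0000 [-0.51 -0.12 -0.85]
0.8 [ 0.403 -0.176  0.119] [-0.41  0.28  1.81 -0.41  1.61  0.73] 0.0000 [-0.61 -0.17 -0.77]
0.9 [ 
[... 563 characters left out ...]
0.06  1.95  0.17  1.4   0.07] 0.0000 [-0.1   0.2  -0.97]
0.4 [ 0.463 -0.003  0.165] [-0.27 -0.03  1.95  0.03  1.42  0.18] 0.0000 [-0.18  0.08 -0.98]
0.5 [ 0.448 -0.046  0.153] [-0.28  0.01  1.94 -0.11  1.44  0.29] 0.0000 [-0.26 -0.04 -0.97]
0.6 [ 0.433 -0.09   0.142] [-0.3   0.07  1.92 -0.25  1.46  0.4 ] 0.0000 [-0.35 -0.15 -0.93]
0.7 [ 0.418 -0.133  0.131] [-0.33  0.14  1.9  -0.38  1.48  0.51] 0.0000 [-0.44 -0.24 -0.86]
0.8 [ 0.404 -0.177  0.119] [-0.36  0.22  1.88 -0.51  1.51  0.63] 0.0000 [-0.53 -0.32 -0.78]
0.9 [ 0.389 -0.22   0.108] [-0.4   0.31  1.85 -0.63  1.54  0.74] 0.0000 [-0.62 -0.37 -0.69]
1.0 [ 0.374 -0.263  0.096] [-0.45  0.42  1.81 -0.74  1.59  0.86] 0.0000 [-0.71 -0.41 -0.57]
```

```bash
python3 -m crank '[{"turn":[0,0,0],"slide":[0,0,0.03],"fingers":1},{"turn":[0,0,0],"slide":[0,0,0.075],"fingers":1},{"turn":[0,0,0],"slide":[0,0,0.12],"fingers":1},{"turn":[0,0,0],"slide":[0,0,0.165],"fingers":1},{"turn":[0,0,0],"slide":[0,0,0.2],"fingers":1}]'
python3 -m crank '[{"turn":[-5.19,4.35,-3.89],"slide":[-0.011,-0.031,0],"fingers":1},{"turn":[-10.37,8.7,-7.78],"slide":[-0.021,-0.062,0],"fingers":1},{"turn":[-15.56,13.05,-11.67],"slide":[-0.032,-0.093,0],"fingers":1},{"turn":[-20.75,17.39,-15.57],"slide":[-0.042,-0.124,-0.01],"fingers":1},{"turn":[-25.93,21.74,-19.46],"slide":[-0.053,-0.155,-0.02],"fingers":1},{"turn":[-31.12,26.09,-23.35],"slide":[-0.063,-0.186,-0.03],"fingers":1},{"turn":[-36.3,30.44,-27.24],"slide":[-0.074,-0.217,-0.04],"fingers":1},{"turn":[-41.49,34.79,-31.13],"slide":[-0.085,-0.248,-0.05],"fingers":1},{"turn":[-46.68,39.14,-35.02],"slide":[-0.095,-0.279,-0.06],"fingers":1},{"turn":[-51.86,43.49,-38.91],"slide":[-0.106,-0.31,-0.07],"fingers":1},{"turn":[-57.05,47.83,-42.81],"slide":[-0.116,-0.341,-0.08],"fingers":1},{"turn":[-62.24,52.18,-46.7],"slide":[-0.127,-0.372,-0.09],"fingers":1}]'
python3 -m crank '[{"turn":[-5.19,4.35,-3.89],"slide":[-0.011,-0.031,0],"fingers":1},{"turn":[-10.37,8.7,-7.78],"slide":[-0.021,-0.062,0],"fingers":1},{"turn":[-10.37,8.7,-7.78],"slide":[-0.021,-0.062,0],"fingers":1},{"turn":[-10.37,8.7,-7.78],"slide":[-0.021,-0.062,0],"fingers":1}]'
python3 - <<'E'
from plant import r
import cv2
from h import *
print(r.sense()['qpos'].round(3))
a=r.camera('top')['pixels'][:,:,::-1]
b=r.camera('side')['pixels'][:,:,::-1]
cv2.imwrite('pics/g3.png',cv2.hconcat([cv2.resize(a[230:390,350:510],(400,400)),cv2.resize(b[230:400,150:320],(400,400))]))
E
```

```text
time: 10.0
tool_pos: [0.5214, 0.1711, 0.2123]
tool_rot: [[0.069, 0.996, 0.051], [0.816, -0.086, 0.571], [0.574, 0.002, -0.819]]
ft_force: [-0.1, 0.4, 0.5]
finger_gap: 0.0279
gripper_force: 14.9
time: 11.2
tool_pos: [0.3939, -0.2019, 0.1193]
tool_rot: [[0.633, 0.393, -0.667], [0.362, -0.912, -0.194], [-0.684, -0.118, -0.72]]
ft_force: [-0.1, 0.1, -1.0]
finger_gap: 0.0276
gripper_force: 14.9
time: 11.6
tool_pos: [0.3728, -0.2626, 0.1189]
tool_rot: [[0.554, 0.257, -0.791], [0.149, -0.966, -0.21], [-0.819, -0.002, -0.574]]
ft_force: [1.1, 0.1, 0.1]
finger_gap: 0.0277
gripper_force: 14.9
[-0.511  0.45   1.711 -0.616  1.74   0.942]
```

View pics/g3.png

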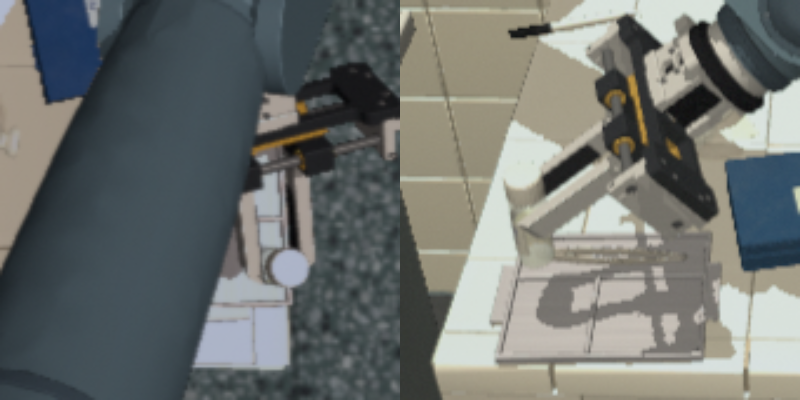

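The vial hangs upright with its cap up, at (522,185) in the right half and foot near (540,262). The forceps lie in the long bay. I lower the vial and cross-check the foot point.

```bash
python3 -c "
from h import *
print(w('side',150+538/2.353-400/2.353,230+266/2.353,.076), w('top',350+290/2.5,230+268/2.5,.16))"
python3 -m crank '[{"turn":[0,0,0],"slide":[0,0,-0.025],"fingers":1},{"turn":[0,0,0],"slide":[0,0,-0.045],"fingers":1},{"turn":[0,0,0],"slide":[0,0,-0.055],"fingers":1},{"turn":[0,0,0],"slide":[0,0,-0.062],"fingers":1},{"turn":[0,0,0],"slide":[0,0,-0.066],"fingers":1},{"turn":[0,0,0],"slide":[0,0,-0.066],"fingers":1}]'
```

```text
[ 0.38088654 -0.2723019   0.076     ] [ 0.37593122 -0.26313274  0.16      ]
time: 12.3
tool_pos: [0.3734, -0.2628, 0.0539]
tool_rot: [[0.555, 0.258, -0.791], [0.148, -0.966, -0.212], [-0.819, 0.001, -0.574]]
ft_force: [-0.7, 0.7, -0.2]
finger_gap: 0.0277
gripper_force: 14.9
```

```bash
python3 -m crank '[{"turn":[0,0,0],"slide":[0,0,-0.002],"fingers":1},{"turn":[0,0,0],"slide":[0,0,-0.004],"fingers":1},{"turn":[0,0,0],"slide":[0,0,-0.0055],"fingers":1},{"turn":[0,0,0],"slide":[0,0,-0.007],"fingers":1},{"turn":[0,0,0],"slide":[0,0,-0.007],"fingers":1},{"turn":[0,0,0],"slide":[0,0,-0.007],"fingers":1}]'
python3 -m crank '[{"turn":[0,0,0],"slide":[0,0,-0.001],"fingers":1},{"turn":[0,0,0],"slide":[0,0,-0.001],"fingers":1}]'
```

```text
time: 12.9
tool_pos: [0.3732, -0.263, 0.047]
tool_rot: [[0.555, 0.258, -0.791], [0.147, -0.966, -0.211], [-0.819, 0.001, -0.574]]
ft_force: [0.8, 0.9, 2.9]
finger_gap: 0.0274
gripper_force: 14.9
time: 13.1
tool_pos: [0.3733, -0.2632, 0.0468]
tool_rot: [[0.554, 0.258, -0.792], [0.146, -0.966, -0.212], [-0.82, 0.001, -0.573]]
ft_force: [0.7, 1.1, 5.8]
finger_gap: 0.0275
gripper_force: 14.9
```

```bash
python3 -m crank '[{"turn":[0,0,0],"slide":[0,0,0.0005],"fingers":0.3},{"turn":[0,0,0],"slide":[0,0,0.0005],"fingers":0.1},{"turn":[0,0,0],"slide":[0,0,0.0005],"fingers":0},{"turn":[0,0,0],"slide":[0,0,0.0005],"fingers":0},{"turn":[0,0,0],"slide":[0.016,0.004,0.011],"fingers":0},{"turn":[0,0,0],"slide":[0.04,0.011,0.029],"fingers":0},{"turn":[0,0,0],"slide":[0.071,0.019,0.051],"fingers":0},{"turn":[0,0,0],"slide":[0.095,0.025,0.1],"fingers":0},{"turn":[0,0,0],"slide":[0.095,0.05,0.14],"fingers":0},{"turn":[0,0,0],"slide":[0.095,0.09,0.16],"fingers":0},{"turn":[0,0,0],"slide":[0.095,0.12,0.17],"fingers":0},{"turn":[0,0,0],"slide":[0.095,0.12,0.17],"fingers":0}]'
python3 - <<'E'
from plant import r
import cv2
a=r.camera('top')['pixels'][:,:,::-1]
b=r.camera('side')['pixels'][:,:,::-1]
cv2.imwrite('pics/g4.png',cv2.hconcat([cv2.resize(a[240:400,270:480],(400,305)),cv2.resize(b[220:400,150:386],(400,305))]))
E
```

```text
time: 14.3
tool_pos: [0.4691, -0.1404, 0.2173]
tool_rot: [[0.557, 0.262, -0.789], [0.15, -0.965, -0.215], [-0.817, 0.001, -0.576]]
ft_force: [-0.2, -0.5, 0.2]
finger_gap: 0.047
gripper_force: 0.0
```

View pics/g4.png

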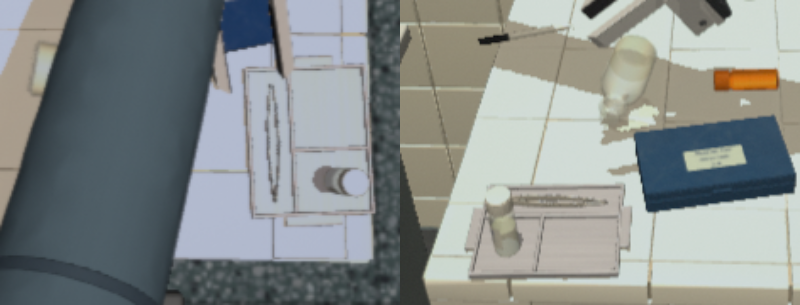

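Vial stands upright in the small bay, cap at (350,180) in the left half, and the forceps lie in the long bay at (272,145). Next the bottle.

```bash
python3 - <<'E'
from plan import *
np.set_printoptions(precision=3,suppress=True)
s=r.sense();p=s['tool_pos'];T=s['tool_rot'];q=s['qpos']
Rt=toolR(81.9,55); rv=R.from_matrix(Rt@T.T).as_rotvec()
t=np.array([.4842,.0131,.0154]);h=t+[0,0,.13]
print("turn",np.degrees(rv),np.degrees(np.linalg.norm(rv)),"slide",h-p, "unit/13",np.degrees(rv)/13)
for i in range(11):
    f=i/10;q,e=ik(p+(h-p)*f,R.from_rotvec(rv*f).as_matrix()@T,q);print(q,"%.4f"%e)
q,e=ik(t,Rt,q);print(q,e)
E
```

```text
turn [ 70.582 -62.511  52.015] 107.68019344721579 slide [ 0.016  0.156 -0.07 ] unit/13 [ 5.429 -4.809  4.001]
[-0.283  0.452  1.504 -0.491  2.019  1.009] 0.0000
[-0.274  0.374  1.562 -0.422  1.915  0.907] 0.0000
[-0.274  0.296  1.623 -0.347  1.813  0.796] 0.0000
[-0.284  0.219  1.686 -0.264  1.715  0.673] 0.0000
[-0.303  0.147  1.75  -0.172  1.623  0.537] 0.0000
[-0.331  0.082  1.813 -0.068  1.54   0.384] 0.0000
[-0.368  0.027  1.875  0.048  1.472  0.215] 0.0000
[-0.41  -0.013  1.932  0.173  1.42   0.03 ] 0.0000
[-0.456 -0.036  1.983  0.306  1.39  -0.169] 0.0000
[-0.501 -0.036  2.026  0.439  1.381 -0.376] 0.0000
[-0.541 -0.012  2.057  0.567  1.395 -0.587] 0.0000
[-0.541  0.241  2.081  0.613  1.164 -0.747] 1.1641809044560247e-10
```

```bash
python3 -m crank '[{"turn":[5.43,-4.81,4],"slide":[0.001,0.012,0],"fingers":-1},{"turn":[10.86,-9.62,8],"slide":[0.003,0.024,0],"fingers":-1},{"turn":[16.29,-14.43,12],"slide":[0.004,0.036,0],"fingers":-1},{"turn":[21.72,-19.24,16],"slide":[0.005,0.048,0],"fingers":-1},{"turn":[27.15,-24.05,20],"slide":[0.006,0.06,0],"fingers":-1},{"turn":[32.57,-28.85,24],"slide":[0.007,0.072,0],"fingers":-1},{"turn":[38,-33.66,28],"slide":[0.009,0.084,-0.01],"fingers":-1},{"turn":[43.43,-38.47,32],"slide":[0.01,0.096,-0.02],"fingers":-1},{"turn":[48.86,-43.28,36],"slide":[0.011,0.108,-0.03],"fingers":-1},{"turn":[54.29,-48.09,40.01],"slide":[0.012,0.12,-0.04],"fingers":-1},{"turn":[59.72,-52.9,44.01],"slide":[0.013,0.132,-0.05],"fingers":-1},{"turn":[65.15,-57.7,48.01],"slide":[0.015,0.144,-0.06],"fingers":-1}]'
python3 -m crank '[{"turn":[5.43,-4.81,4],"slide":[0.001,0.012,-0.01],"fingers":-1},{"turn":[5.43,-4.81,4],"slide":[0.001,0.012,-0.01],"fingers":-1},{"turn":[5.43,-4.81,4],"slide":[0.001,0.012,-0.01],"fingers":-1}]'
python3 - <<'E'
from plan import *
import cv2
from h import w
s=r.sense();print(s['tool_pos'].round(4),"slide",(np.array([.4842,.0131,.0154])-s['tool_pos']).round(4),s['qpos'].round(2))
print("turn left",np.degrees(R.from_matrix(toolR(81.9,55)@s['tool_rot'].T).as_rotvec()).round(2))
E
```

```text
time: 15.6
tool_pos: [0.4829, 0.0003, 0.1549]
tool_rot: [[0.217, 0.975, 0.048], [0.848, -0.212, 0.486], [0.484, -0.064, -0.873]]
ft_force: [0.3, -0.1, 0.4]
finger_gap: 0.094
gripper_force: 0.0
time: 15.9
tool_pos: [0.4838, 0.012, 0.145]
tool_rot: [[0.121, 0.99, 0.079], [0.811, -0.144, 0.567], [0.572, -0.005, -0.82]]
ft_force: [0.2, 0.3, 0.6]
finger_gap: 0.0939
gripper_force: 0.0
[0.4838 0.012  0.145 ] slide [ 0.0004  0.0011 -0.1296] [-0.54 -0.01  2.06  0.56  1.4  -0.58]
turn left [ 0.05 -0.27  0.19]
```

```bash
python3 -m crank '[{"turn":[0,0,0],"slide":[0,0.001,-0.035],"fingers":-1},{"turn":[0,0,0],"slide":[0,0.001,-0.065],"fingers":-1},{"turn":[0,0,0],"slide":[0,0.001,-0.09],"fingers":-1},{"turn":[0,0,0],"slide":[0,0.001,-0.11],"fingers":-1},{"turn":[0,0,0],"slide":[0,0.001,-0.122],"fingers":-1},{"turn":[0,0,0],"slide":[0,0.001,-0.129],"fingers":-1},{"turn":[0,0,0],"slide":[0,0.001,-0.129],"fingers":-1}]'
python3 -m crank '[{"turn":[0,0,0],"slide":[0,0,0],"fingers":0},{"turn":[0,0,0],"slide":[0,0,0],"fingers":0.5},{"turn":[0,0,0],"slide":[0,0,0],"fingers":1},{"turn":[0,0,0],"slide":[0,0,0],"fingers":1},{"turn":[0,0,0],"slide":[0,0,0],"fingers":1},{"turn":[0,0,0],"slide":[0,0,0],"fingers":1}]' 25
python3 - <<'E'
from plan import *
np.set_printoptions(precision=3,suppress=True)
for h in(-165,): plan([.4912,.0617,.03],[-.141,-.990,0],[.4548,-.2573,.0035],h,.18,10,hover=.06)
E
```

```text
time: 16.6
tool_pos: [0.4844, 0.014, 0.0167]
tool_rot: [[0.116, 0.99, 0.079], [0.811, -0.141, 0.568], [0.573, -0.002, -0.819]]
ft_force: [-0.4, 0.2, 1.0]
finger_gap: 0.0943
gripper_force: 0.0
time: 17.2
tool_pos: [0.4844, 0.014, 0.0169]
tool_rot: [[0.116, 0.99, 0.08], [0.811, -0.141, 0.568], [0.574, -0.001, -0.819]]
ft_force: [-0.1, -0.3, 1.4]
finger_gap: 0.0596
gripper_force: 25.0
turn [-70.6   62.52 -51.94] norm 107.7 slide to final [-0.042 -0.275  0.035] dep 35.0
0.0 [0.484 0.014 0.197] [-0.54 -0.09  2.02  0.56  1.49 -0.53] 0.0000 [ 0.08  0.57 -0.82]
0.1 [ 0.48  -0.013  0.188] [-0.52 -0.08  2.    0.43  1.46 -0.36] 0.0000 [ 0.03  0.46 -0.89]
0.2 [ 0.476 -0.041  0.18 ] [-0.5  -0.06  1.96  0.29  1.44 -0.2 ] 0.0000 [-0.03  0.34 -0.94]
0.3 [ 0.472 -0.068  0.171] [-0.48 -0.02  1.93  0.16  1.44 -0.03] 0.0000 [-0.11  0.23 -0.97]
0.4 [ 0.467 -0.096  0.163] [-0.46  0.04  1.88  0.03  1.46  0.13] 0.0000 [-0.2   0.13 -0.97]
0.5 [ 0.463 -0.123  0.154] [-0.44  0.11  1.84 -0.1   1.48  0.29] 0.0000 [-0.3   0.03 -0.95]
0.6 [ 0.459 -0.151  0.146] [-0.43  0.19  1.79 -0.22  1.53  0.44] 0.0000 [-0.4  -0.05 -0.92]
0.7 [ 0.455 -0.178  0.137] [-0.42  0.28  1.73 -0.32  1.58  0.58] 0.0000 [-0.5  -0.12 -0.85]
0.8 [ 0.451 -0.206  0.129] [-0.43  0.38  1.67 -0.42  1.65  0.71] 0.0000 [-0.61 -0.17 -0.78]
0.9 [ 0.446 -0.233  0.12 ] [-0.44  0.48  1.6  -0.51  1.72  0.84] 0.0000 [-0.7  -0.2  -0.68]
1.0 [ 0.442 -0.261  0.112] [-0.46  0.59  1.53 -0.59  1.8   0.95] 0.0000 [-0.79 -0.21 -0.57]
```

```bash
python3 -m crank '[{"turn":[0,0,0],"slide":[0,0,0.02],"fingers":1},{"turn":[0,0,0],"slide":[0,0,0.055],"fingers":1},{"turn":[0,0,0],"slide":[0,0,0.095],"fingers":1},{"turn":[0,0,0],"slide":[0,0,0.135],"fingers":1},{"turn":[0,0,0],"slide":[0,0,0.165],"fingers":1},{"turn":[0,0,0],"slide":[0,0,0.18],"fingers":1}]'
python3 -m crank '[{"turn":[-5.04,4.47,-3.71],"slide":[-0.003,-0.02,0],"fingers":1},{"turn":[-10.09,8.93,-7.42],"slide":[-0.006,-0.039,0],"fingers":1},{"turn":[-15.13,13.4,-11.13],"slide":[-0.009,-0.059,0],"fingers":1},{"turn":[-20.17,17.86,-14.84],"slide":[-0.012,-0.079,0],"fingers":1},{"turn":[-25.21,22.33,-18.55],"slide":[-0.015,-0.098,0],"fingers":1},{"turn":[-30.26,26.79,-22.26],"slide":[-0.018,-0.118,0],"fingers":1},{"turn":[-35.3,31.26,-25.97],"slide":[-0.021,-0.137,0],"fingers":1},{"turn":[-40.34,35.73,-29.68],"slide":[-0.024,-0.157,0],"fingers":1},{"turn":[-45.39,40.19,-33.39],"slide":[-0.027,-0.177,0],"fingers":1},{"turn":[-50.43,44.66,-37.1],"slide":[-0.03,-0.196,0],"fingers":1},{"turn":[-55.47,49.12,-40.81],"slide":[-0.033,-0.216,0],"fingers":1},{"turn":[-60.51,53.59,-44.52],"slide":[-0.036,-0.236,0],"fingers":1}]'
python3 -m crank '[{"turn":[-5.04,4.47,-3.71],"slide":[-0.003,-0.02,-0.02],"fingers":1},{"turn":[-10.09,8.93,-7.42],"slide":[-0.006,-0.039,-0.045],"fingers":1},{"turn":[-10.09,8.93,-7.42],"slide":[-0.006,-0.039,-0.045],"fingers":1},{"turn":[-10.09,8.93,-7.42],"slide":[-0.006,-0.039,-0.045],"fingers":1}]'
python3 - <<'E'
from plant import r
import cv2
s=r.sense();print(s['qpos'].round(3),s['tool_pos'].round(4))
a=r.camera('top')['pixels'][:,:,::-1]
b=r.camera('side')['pixels'][:,:,::-1]
cv2.imwrite('pics/g5.png',cv2.hconcat([cv2.resize(a[230:390,350:510],(400,400)),cv2.resize(b[230:400,150:320],(400,400))]))
E
```

```text
time: 17.8
tool_pos: [0.485, 0.0136, 0.1991]
tool_rot: [[0.114, 0.99, 0.083], [0.812, -0.141, 0.566], [0.572, 0.002, -0.82]]
ft_force: [0.5, -0.8, -0.6]
finger_gap: 0.0595
gripper_force: 25.0
time: 19.0
tool_pos: [0.4478, -0.222, 0.1954]
tool_rot: [[0.636, 0.388, -0.667], [0.356, -0.914, -0.192], [-0.684, -0.115, -0.72]]
ft_force: [-0.8, 0.8, -2.7]
finger_gap: 0.0594
gripper_force: 25.0
time: 19.4
tool_pos: [0.4412, -0.2603, 0.1497]
tool_rot: [[0.551, 0.259, -0.793], [0.152, -0.966, -0.21], [-0.821, -0.005, -0.572]]
ft_force: [0.5, -0.2, -1.0]
finger_gap: 0.0594
gripper_force: 25.0
[-0.458  0.532  1.527 -0.596  1.853  0.917] [ 0.4412 -0.2603  0.1497]
```

View pics/g5.png

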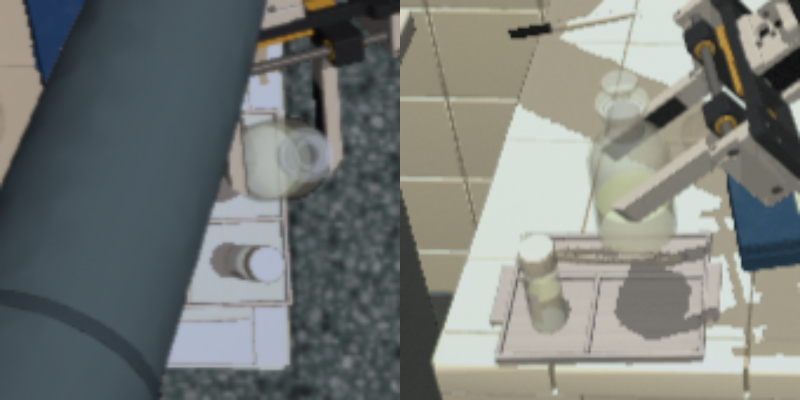

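The bottle hangs upright over the larger bay, stopper at (622,80) and foot near (638,240) in the right half. The vial stands in the smaller bay at (545,290). I cross-check positions and verticality by projection.

```bash
python3 -c "
from h import *
print('stopper',w('top',350+305/2.5,230+152/2.5,.24),'foot',w('side',150+238/2.353,230+238/2.353,.101))
def pr(p):
    f,cx,cy,rv,t=C['side'];f=240/np.tan(np.radians(f/2));q=cv2.projectPoints(np.array([p],float),np.array(rv),np.array(t),np.array([[f,0,cx],[0,f,cy],[0,0,1.]]),None)[0].ravel();return (q-[150,230])*2.353+[400,0]
for n,x,y,z0,z1 in(('vial',.376,-.2607,.003,.087),('bottle',.4548,-.2573,.101,.247)): print(n,pr([x,y,z0]),pr([x,y,z1]))
"
python3 -m crank '[{"turn":[0,0,0],"slide":[0,0,-0.03],"fingers":1},{"turn":[0,0,0],"slide":[0,0,-0.06],"fingers":1},{"turn":[0,0,0],"slide":[0,0,-0.075],"fingers":1},{"turn":[0,0,0],"slide":[0,0,-0.083],"fingers":1},{"turn":[0,0,0],"slide":[0,0,-0.087],"fingers":1},{"turn":[0,0,0],"slide":[0,0,-0.087],"fingers":1}]'
```

```text
stopper [ 0.4546842  -0.25332683  0.24      ] foot [ 0.45782507 -0.26579019  0.101     ]
vial [546.90168661 319.04576075] [532.64114788 244.36075494]
bottle [635.5047621  229.70820574] [616.6103409   77.58447082]
time: 20.1
tool_pos: [0.4427, -0.2611, 0.0656]
tool_rot: [[0.555, 0.259, -0.79], [0.148, -0.966, -0.212], [-0.818, 0.001, -0.575]]
ft_force: [-0.1, -0.7, -1.3]
finger_gap: 0.0592
gripper_force: 25.0
```

```bash
python3 -m crank '[{"turn":[0,0,0],"slide":[0,0,-0.005],"fingers":1},{"turn":[0,0,0],"slide":[0,0,-0.008],"fingers":1},{"turn":[0,0,0],"slide":[0,0,-0.01],"fingers":1},{"turn":[0,0,0],"slide":[0,0,-0.0115],"fingers":1},{"turn":[0,0,0],"slide":[0,0,-0.0125],"fingers":1},{"turn":[0,0,0],"slide":[0,0,-0.0125],"fingers":1},{"turn":[0,0,0],"slide":[0,0,-0.0125],"fingers":1}]'
```

```text
time: 20.8
tool_pos: [0.4424, -0.261, 0.0549]
tool_rot: [[0.552, 0.257, -0.793], [0.146, -0.966, -0.212], [-0.821, 0.001, -0.571]]
ft_force: [-0.6, 1.2, 9.0]
finger_gap: 0.0596
gripper_force: 24.9
```

```bash
python3 -m crank '[{"turn":[0,0,0],"slide":[0,0,0.0012],"fingers":1},{"turn":[0,0,0],"slide":[0,0,0.0012],"fingers":1},{"turn":[0,0,0],"slide":[0,0,0.0012],"fingers":1}]' 8
python3 -m crank '[{"turn":[0,0,0],"slide":[0,0,0],"fingers":-0.35},{"turn":[0,0,0],"slide":[0,0,0],"fingers":-0.45},{"turn":[0,0,0],"slide":[0,0,0],"fingers":-0.6},{"turn":[0,0,0],"slide":[0,0,0],"fingers":-0.6},{"turn":[0,0,0],"slide":[0.012,0.003,0.009],"fingers":-0.6},{"turn":[0,0,0],"slide":[0.032,0.008,0.023],"fingers":-0.6},{"turn":[0,0,0],"slide":[0.055,0.015,0.04],"fingers":-0.6},{"turn":[0,0,0],"slide":[0.079,0.021,0.057],"fingers":-0.6},{"turn":[0,0,0],"slide":[0.095,0.025,0.09],"fingers":-0.6},{"turn":[0,0,0],"slide":[0.095,0.025,0.13],"fingers":-0.6},{"turn":[0,0,0],"slide":[0.095,0.07,0.16],"fingers":-0.6},{"turn":[0,0,0],"slide":[0.095,0.115,0.16],"fingers":-0.6}]'
python3 - <<'E'
from plant import r
from h import *
print(r.sense()['ft_force'].round(1))
cur=r.camera('side')['pixels'].astype(int)[:,:,::-1]; ref=cv2.imread('pics/side0.png').astype(int)
cv2.imwrite('pics/end_side.png',cur.astype('uint8')); cv2.imwrite('pics/end_top.png',r.camera('top')['pixels'][:,:,::-1])
d=(np.abs(cur-ref).sum(2)>60).astype('uint8')
n,_,st,ce=cv2.connectedComponentsWithStats(d[300:390,170:300])
for s,c in zip(st[1:],ce[1:]):
    if s[4]>25: print(s[:4]+[170,300,0,0],s[4])
f,cx,cy,rv,t=C['side'];f=240/np.tan(np.radians(f/2))
K=np.array([[f,0,cx],[0,f,cy],[0,0,1.]])
# predicted silhouette of standing bottle
P=[[.4548+.03*np.cos(a),-.2573+.03*np.sin(a),z] for a in np.linspace(0,6.28,60) for z in(.003,.1)]+[[.4548+.015*np.cos(a),-.2573+.015*np.sin(a),.149] for a in np.linspace(0,6.28,60)]
q=cv2.projectPoints(np.array(P),np.array(rv),np.array(t),K,None)[0].reshape(-1,2);print('pred bottle box',q.min(0),q.max(0))
big=(np.abs(cur-ref).sum(2)>60)
sub=big[250:375,235:290];ys,xs=np.nonzero(sub);print('diff box',xs.min()+235,ys.min()+250,xs.max()+235,ys.max()+250)
E
```

```text
time: 21.1
tool_pos: [0.4423, -0.2611, 0.0544]
tool_rot: [[0.554, 0.258, -0.792], [0.147, -0.966, -0.212], [-0.82, 0.001, -0.573]]
ft_force: [-0.1, 0.5, 5.7]
finger_gap: 0.0601
gripper_force: 8.0
time: 22.3
tool_pos: [0.5396, -0.1461, 0.2187]
tool_rot: [[0.562, 0.256, -0.786], [0.144, -0.967, -0.211], [-0.814, 0.005, -0.58]]
ft_force: [0.7, -0.0, -0.2]
finger_gap: 0.0753
gripper_force: 0.0
[ 0.7 -0.  -0.2]
[245 311  11   7] 26
[239 319  26  12] 177
[200 330  54  20] 489
[256 332  17  15] 90
[202 349  21  23] 262
[237 349  36  29] 483
pred bottle box [232.99171278 301.66251245] [270.86197052 377.7185869 ]
diff box 235 250 289 374
```

```bash
python3 - <<'E'
from h import *
from k import *
cur=cv2.imread('pics/end_side.png').astype(int);ref=cv2.imread('pics/side0.png').astype(int)
d=np.abs(cur-ref).sum(2)[292:384:3,222:292]
for i,row in enumerate(d): print(292+3*i,''.join('#' if v>60 else '+' if v>25 else '.' for v in row))
f,cx,cy,rv,t=C['side'];f=240/np.tan(np.radians(f/2));Km=np.array([[f,0,cx],[0,f,cy],[0,0,1.]])
print(cv2.projectPoints(np.array([[.4548,-.2573,z] for z in(.003,.05,.11,.149)]),np.array(rv),np.array(t),Km,None)[0].reshape(-1,2))
E
```

```text
292 ..+..+.+++..+.++...++...+....+.....+.....++..+#################+.+.++.
295 +...++............++........+......+.+.....+..+.+.+########.+.+.....+.
298 .+.+.++++.....+..+...+.+......++.++......++...+############++..+++....
301 .+.+.+..+.++..........+++.+..+.+...+..+.....+.++.++.+.......+....+....
304 +.+++..+....+...+..+...+............+.......+..........+....++....+...
307 ....+.++++.+...........+..+....+..+...+.+.+.+....++...+...++.++...+...
310 .+..+.....+...+......+...........+..++......+.++..+.+......+..+.+.....
313 ..++++....+.........++.......+##+.....+......+..+...........+.+.......
316 ..+++..++.....+.+.+.....+#####+........+......+...++..........+....+..
319 .+..+.+.+..++.........#++++++.+++++..#.+..+...++...+.+............++..
322 .+.+.....+...+++..++.###+############.....++....+...++.+....+.++..+.+.
325 .......+..+........######################+.................+.+++.....+
328 ++.++..+++.++++..####################+#####.++++.++++++...++++.......+
331 ...............+..++++.............++++++.........+..........+.......+
334 ++...++++.....++##+++++.................+++###
[... 641 characters left out ...]
+...+###++.................++##########..................+
364 ..++....+...++.+.#########+++++++++###############+.+++.+.+......+....
367 .......+.........################################.+.....+....+...++..+
370 .+.+.+............########+++++++++++##########...+.++....++++.+......
373 ..++.+.++.+..+....+.########################+..+..........+.+....+.+++
376 +...++......+.+++.+.....##############+..++++....+..+........+......+.
379 ...+...........++.....+.++..+...++.+...++........+...+.+++.....+..+.+.
382 .........................................................+.........+..
[[254.73120929 365.01506853]
 [252.57007233 347.61521158]
 [249.63296473 323.96781993]
 [247.60699535 307.6562311 ]]
```

```bash
python3 -c "
from plant import r
print(r.finish_job())"
```

```text
the job is handed in; nothing more can be done
None
```

I handed the job in at about 22 s of robot time: bottle upright in the larger bay, vial upright and cap up in the smaller one, forceps flat in the long bay; the cameras agree, but no verdict came back, and I did not re-measure the standing items at the end.

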